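# Pack the spice tins under the counter lamp

### The job

Pull the counter lamp's knob out to its detent to switch it on, and leave it out while you work: lift the lid off the olivewood box and lay it on the counter clear of the box, feel out the lost pepper-mill cap on the box floor and put it in the blue glass bowl, and put every spice tin standing on the counter into the box, side by side so that the lid will close. Then put the lid back so that it sits flat and fully down on the box, and only after that push the knob fully home. Leave the mortar and the measuring cup where they are.

Things in the scene. Friction and masses are not known exactly. Their poses are not given: they have to be found in the camera images.
- lamp_knob (a joint): push-pull switch knob in the front face of the white lamp base; 0 m = fully in (off), 0.020 m = out at the detent (on), which is also its end stop. It snaps over centre: about 7 N starts it from either end, and past the middle it is drawn to the other end and stays there. It can be pinched by its sides from above
- knob_head (a point): centre of the knob's round black head, a disc 32 mm across and 16 mm thick, axis level, 58 mm above the counter. Pulling moves it along its own -x axis (level, out of the lamp base, roughly towards the robot); the head's centre stands 28 mm off the base's front face when in. z is up. The lamp base behind it is 90 mm deep, 110 wide, 85 high and fixed; a thin stem and shade rise from the rear half of its top.
- box: open-topped olivewood box, fixed; origin at the centre of its underside on the counter. Outside 136 mm along its x, 192 along its y, 50 high; walls and floor 8 mm thick (inside 120 by 176, floor 8 mm above the counter). To its right (-y of the world) a strip of counter as deep as the box is clear out to about 0.38 m from its centre.
- lid_handle (a point): centre of the bar handle on the loose lid (250 g): bar 16 mm along its x, 70 along its y, 30 high. The lid panel is 136 (x) by 192 (y) by 8 mm; its underside lies 23 mm below this point and carries a plug 110 by 166 mm, 6 mm deep, that drops into the box mouth with 5 mm to spare on each side. Handle centre is 73 mm above the counter with the lid closed, 29 mm with the lid lying on the counter. z is up; it may go on either way round.
- cap_center (a point): centre of the lost steel pepper-mill cap: 26 mm across, 22 high, slightly tapered at the top, 30 g. It stands loose somewhere on the box floor, hidden until the lid is off, at least 30 mm from the walls on the long axis.
- bowl_rim (a point): centre of the mouth of the blue glass pinch bowl: 100 mm across, 42 high, 250 g, loose on the counter, its inner floor about 5 mm up. A fixed white spice carousel, 150 mm across and 214 high, stands some 0.25 m farther to the left.
- tin1_center (a point): centre of a round steel spice tin, 32 mm across, 28 high, 50 g, standing on the counter beyond the box (two to four of these are present)
- tin2_center (a point): centre of a round steel spice tin, 32 mm across, 28 high, 50 g, standing on the counter beyond the box (two to four of these are present)
- tin3_center (a point): centre of a round steel spice tin, 32 mm across, 28 high, 50 g, standing on the counter beyond the box (two to four of these are present)
- tin4_center (a point): centre of a round steel spice tin, 32 mm across, 28 high, 50 g, standing on the counter beyond the box (two to four of these are present)
- mortar: steel mortar, 100 mm across, 75 high, loose bystander; origin at its underside
- cup: aluminium measuring cup, 68 mm across, 55 high, with a flat handle 88 mm long along its -y; loose bystander; origin at its underside
Things that resemble listed ones, but are neither listed nor needed, are in the scene too. Leave any green look-alike of the part that bears tin3_center alone.

How it is judged:
By the outcome, as a careful person would: the job done as asked, in the order asked, and still so for the second after the job is handed in, with the robot touching nothing.
Of tin1, tin2, tin3, tin4 only 2 to 4 are there at a start; the rules pass over those that are not, and their reading is None.
At some moment in a run one of tin1, tin2, tin3, tin4 may be knocked a few centimetres aside while the robot is not near it.
It also fails if it takes over 210 s, if anything falls off the work surface, if the arm or the gripper's body presses on something with over 40 N, if the wrist force passes 120 N, or if a joint passes its speed limit or range.

### The arm

A 6-joint arm with a two-finger parallel gripper is mounted at the origin on the work surface. World frame = base frame: x ahead of the robot, y to its left, z up, the work surface at z = 0. Lengths are in mm, angles in rad, forces in N, time in s.
With the tool pointing down it reaches from about 400 to 925 mm from the base axis. Payload 12.5 kg.
Tool frame: the origin (TCP) lies on the centre line of the jaws, within the pads' length; the fingertips stand 19 mm ahead of it and the grasp point (between the pads) is the TCP; z points along the fingers, y is the line along which they close (so a half turn about z gives the same grasp; the last joint's range is limited). The gripper opens to 95 mm and grips with 3 to 60 N. Pads are 20 mm wide; open, the fingers measure 119 mm over their backs; the gripper's body (75 mm by 180 mm) begins 59 mm behind the grasp point.
Start: joints at [1.152, 0.491, 1.559, -0, 1.092, -0.106], TCP at [192.31, 594.694, 233.661] pointing down, gripper open.
Joint ranges: [-3.1, 3.1], [-0.84, 2.19], [0.05, 2.79], [-1.13, 4.28], [0.06, 2.93], [-2.69, 2.69]. Speed limits (rad/s): [2.22, 2.22, 2.79, 3.14, 3.14, 3.14].

### API

Orientations are given as [roll, pitch, yaw] about the fixed x, y, z axes, in that order (R = Rz(yaw) Ry(pitch) Rx(roll)).
In Python, from cell import state, read_camera, job_done gives the robot as it stands.
- The arm moves only by the tool arm_command, never from a script. Its argument "deltas" is a list of rows, each an object of numbers: "dx", "dy", "dz": the shift along the world's x, y, z in m; "yaw": the turn about the world's z in degrees. In form: [{"dx": .., "dy": .., "dz": .., "yaw": ..}, ...]. A call has 1 to 20 rows; each row shifts and turns the commanded pose from where the row before left it; what a row does not reach is not made up. A row lasts 1/10 s, in which the tool goes at most 50 mm and 8.59 degrees, less where a joint would pass 70% of its speed; a pose out of reach is approached as far as the arm can. A call with a gripper value outside its range is refused whole. "gripper" is the finger opening in m, from 0 to 0.0951, set as the call begins (left out, the last holds). The fingers move at their own pace and stop on an object; the grip force is fixed at half the most. Time passes only in rows, so rows that do not move let the fingers close. It gives the time, the measured TCP pose, the force, the opening and the grip force at its end, in the units of the state.
- state(): the state, without advancing time (a new reading comes with each control period).
- read_camera(name): name is "scene" or "top" or "wrist"; returns a dict with "color" (480x640x3 uint8, red, green, blue), "range_z" (480x640 float32, mm along the optical axis (not along the pixel's ray), 0 where there is no reading), "fx", "fy", "cx", "cy" (pixels), "k1" (the pictures are not rectified: a ray, as slopes to the right and down, at radius r is drawn at 1 + k1 r^2 times it, then the intrinsics apply), "extrinsics" (4x4, takes a point from camera to world coordinates). Camera axes: x right, y up, looking along -z (the intrinsics and any distortion apply to the point x, -y, -z); pixel columns grow to the right and rows downward; lengths in mm; the calibration is good to about 2 mm. A picture is of the moment at which its call begins.
- job_done(): hands the job in; it is judged then, once.
The state is a dict: "t": time; "joints": joint angles; "qvel": joint speeds; "tau": joint torques, N m; "eef_pos": TCP position; "tcp_rot": TCP orientation; "ft_force": force on the tool from outside, world axes, zero at the start; "moment": the same for the moment, N m; "opening": opening from 0.0 (shut) to 1.0 (fully open); "grip_force": force on a finger pad.
Only numpy, scipy, OpenCV 4.12 (cv2) and the standard library are available. Lean on these libraries where they do the work, as an engineer would, in place of code of your own. Each camera call takes 0.05 s, during which the arm holds its last target. There are 200 camera calls.

## Working session

There is one attempt and no reset: what is moved stays moved. The work goes in short steps, Python scripts to look and compute and a tool call to move; the robot and the scene stay as the last step left them, time stands still between calls to the robot, and variables do not carry over. Pictures are saved under pics/ and viewed, at most 14 in all, crops included, and the job is handed in when it is done.

Besides the shell and the picture viewer there is one more tool, called after "Call:" by a JSON object that holds its "fn" and its "kwargs", one argument or row to a line. arm_command: Moves the arm, as the interface text tells. Its arguments: {"type":"object","properties":{"deltas":{"type":"array"},"gripper":{"type":"number"}},"required":["deltas"]}

```bash
ls; mkdir -p pics; cat > h.py <<'E'
import numpy as np, cv2
from cell import state, read_camera, job_done
def grab(n, save=None):
    c=read_camera(n)
    if save: cv2.imwrite('pics/'+save, c['color'][:,:,::-1])
    return c
def rays(c,uv):
    uv=np.asarray(uv,float).reshape(-1,2)
    d=np.stack([(uv[:,0]-c['cx'])/c['fx'],(uv[:,1]-c['cy'])/c['fy']],1)
    s=d.copy()
    for _ in range(20): s=d/(1+c['k1']*(s**2).sum(1,keepdims=True))
    return np.stack([s[:,0],-s[:,1],-np.ones(len(s))],1)
def onplane(c,uv,z):
    E=np.asarray(c['extrinsics']); r=rays(c,uv)@E[:3,:3].T; o=E[:3,3]
    return o+r*((z-o[2])/r[:,2])[:,None]
def cloud(c):
    v,u=np.mgrid[0:480,0:640]; E=np.asarray(c['extrinsics'])
    p=rays(c,np.stack([u.ravel(),v.ravel()],1))*c['range_z'].reshape(-1,1)
    w=p@E[:3,:3].T+E[:3,3]; w[c['range_z'].ravel()==0]=np.nan
    return w.reshape(480,640,3)
E
python3 - <<'E'
from h import *
a=grab('scene','s0.png'); b=grab('top','t0.png')
for c in (a,b): print(np.asarray(c['extrinsics']).round(2).tolist(),c['fx'],c['k1'],(c['range_z']>0).mean())
print(state())
E
```

```text
pics
[[0.5, -0.53, 0.69, 1304.25], [0.87, 0.3, -0.39, -476.52], [-0.0, 0.79, 0.61, 688.19], [0.0, 0.0, 0.0, 1.0]] 486.772740633105 0.0016701557867187789 0.9960319010416666
[[0.02, 1.0, -0.08, 500.11], [-1.0, 0.02, -0.01, -72.35], [-0.01, 0.08, 1.0, 1348.32], [0.0, 0.0, 0.0, 1.0]] 588.6565782101226 -0.1740796518106251 0.9959602864583333
{'t': 0.1, 'joints': array([ 1.15237814e+00,  4.91515746e-01,  1.55940891e+00, -3.45386998e-06,
        1.09172171e+00, -1.05584447e-01]), 'qvel': array([ 0.00135965,  0.00103805, -0.00196453,  0.0015795 ,  0.00053446,
       -0.00071488]), 'tau': array([ 2.39241890e-03, -6.13621902e+01, -2.58604056e+01,  6.93866378e-02,
        4.70067852e-02, -6.14469968e-05]), 'eef_pos': array([192.23133359, 594.4819551 , 233.10292341]), 'tcp_rot': array([-3.14054448e+00, -1.08003500e-04,  2.82876045e+00]), 'ft_force': array([ 0.68674076,  0.01287087, -0.4640164 ]), 'moment': array([ 0.01774085, -0.00565307, -0.00357621]), 'grip_force': 0.0, 'opening': 1.002181863084166}
```

View pics/t0.png

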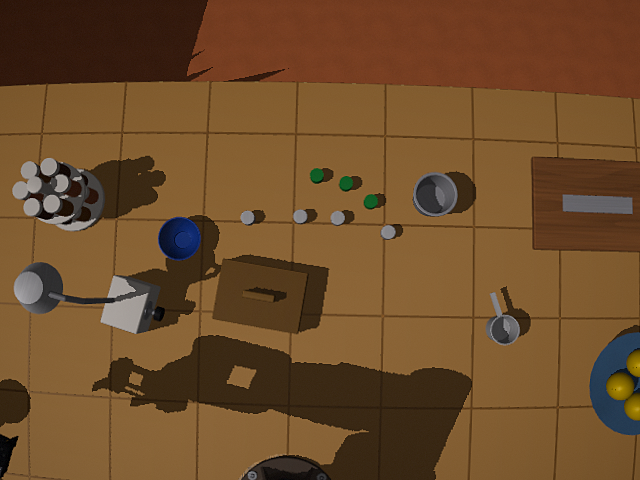

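View pics/s0.png

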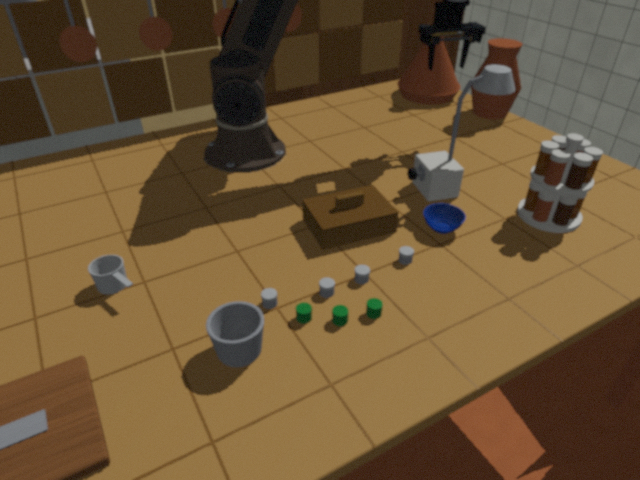

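The top view shows four steel tins at (247,217), (300,216), (338,217) and (389,232). The look-alikes are three green tins at (317,175), (346,183) and (371,201). The box with its lid is at (262,296), the handle at (261,295), the bowl at (180,238), the knob at (157,314) on the lamp base at (131,304), the mortar at (435,194) and the cup at (503,328). The scene view agrees. I choose the four grey tins, and the knob's black disc.

```bash
cat >> h.py <<'E'
def rect(P):
    r=cv2.minAreaRect(P[:,:2].astype(np.float32)); return [np.round(x,1) for x in (r[0],r[1],r[2])], cv2.boxPoints(r).round(1).tolist()
def blobs(mask,minA=20):
    n,l,s,ce=cv2.connectedComponentsWithStats(mask.astype(np.uint8))
    return [(l==i,s[i],ce[i]) for i in range(1,n) if s[i,4]>=minA]
E
python3 - <<'E'
from h import *
b=grab('top'); w=cloud(b); z=w[...,2]
print('table z', [np.nanmedian(z[r:r+10,c:c+10]).round(1) for r,c in((350,520),(240,300),(150,250),(340,190))])
hsv=cv2.cvtColor(b['color'],cv2.COLOR_RGB2HSV)
for m,s,ce in blobs((z>15)&(z<140)&(hsv[...,2]>0),40):
    P=w[m]; print(ce.round(0),s[4],'zmax',np.percentile(P[:,2],[10,50,95]).round(1),'ctr',onplane(b,ce,np.percentile(P[:,2],80))[0].round(1), np.median(hsv[m],0))
# lid / handle
sub=np.zeros_like(z,bool); sub[250:340,205:315]=1
print('lid',rect(w[sub&(z>45)&(z<70)]), np.nanmedian(z[sub&(z>45)&(z<70)])); print('handle',rect(w[sub&(z>78)]))
sub[:]=0; sub[270:340,95:150]=1
print('lamp',rect(w[sub&(z>78)&(z<92)]))
k=np.zeros_like(sub);k[300:326,145:170]=1; k&=(hsv[...,2]<60)&(z>30)
print('knob',k.sum(),w[k].min(0).round(1),w[k].max(0).round(1),rect(w[k]))
big=cv2.resize(b['color'][160:340,90:420],None,fx=2.4,fy=2.4,interpolation=cv2.INTER_CUBIC); cv2.imwrite('pics/t1.png',big[:,:,::-1])
E
```

```text
table z [np.float64(-1.6), np.float64(-0.9), np.float64(-0.7), np.float64(-1.2)]
[586. 204.] 8845 zmax [16.2 19.1 23.9] ctr [ 718.7 -688.8   21.5] [ 13. 175.  90.]
[ 74. 200.] 1408 zmax [ 27.5 111.6 132.8] ctr [687.8 477.7 116.9] [12. 23. 54.]
[317. 175.] 162 zmax [22.5 27.1 31.8] ctr [767.4 -51.5  28.9] [ 68.  211.5  91. ]
[437. 192.] 907 zmax [26.5 66.4 76.8] ctr [ 726.3 -318.1   74.3] [128.  12.  93.]
[ 48. 180.] 63 zmax [110.8 119.4 137.6] ctr [729.4 536.1 132.6] [ 13. 183.  32.]
[346. 183.] 157 zmax [23.1 27.6 31. ] ctr [ 750.9 -118.9   29.2] [ 68. 210.  91.]
[ 41. 197.] 59 zmax [112.1 118.8 137.3] ctr [692.2 550.2 131.6] [  9. 179.  40.]
[370. 201.] 149 zmax [23.3 27.8 31.1] ctr [ 710.6 -174.1   29.5] [ 68. 208.  92.]
[300. 216.] 155 zmax [23.  27.1 31.1] ctr [672.  -16.8  29.2] [130.   6. 137.]
[247. 217.] 157 zmax [24.  27.7 31.9] ctr [666.8 103.2  30. ] [130.   7. 137.]
[338. 218.] 157 zmax [24.  26.9 31.4] ctr [ 670.1 -101.    29.4] [130.   7. 137.]
[177. 238.] 864 zmax [17.4 29.1 43.6] ctr [616.6 260.3  40.1] [112. 208.  71.]
[387. 232.] 158 zmax [24.  27.  31.4] ctr [ 640
[... 734 characters left out ...]
7334
handle ([array([490.4,  67.2]), array([70.3, 16. ]), np.float64(81.6)], [[477.29998779296875, 33.70000076293945], [493.20001220703125, 31.299999237060547], [503.5, 100.80000305175781], [487.6000061035156, 103.19999694824219]])
lamp ([array([463.9, 360.4]), array([ 94.5, 111. ]), np.float64(74.5)], [[397.79998779296875, 329.70001220703125], [504.70001220703125, 300.0], [530.0, 391.0], [423.1000061035156, 420.79998779296875]])
knob 273 [416.9 280.5  31.5] [474.6 329.2  84.6] ([array([441.4, 303.1]), array([38.8, 60.2]), np.float64(75.9)], [[407.5, 291.6000061035156], [465.79998779296875, 276.8999938964844], [475.29998779296875, 314.6000061035156], [416.8999938964844, 329.20001220703125]])
```

View pics/t1.png

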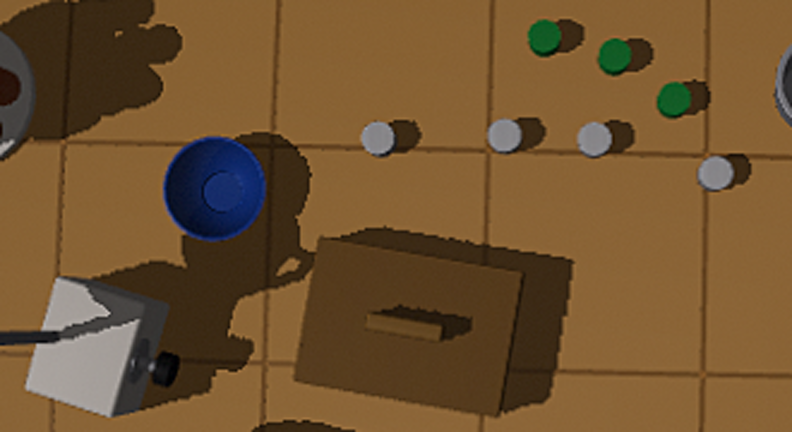

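The crop shows four plain steel tins at crop (378,138), (505,136), (594,139) and (716,173). The green look-alikes are separate at the top, and the black knob head is at (166,369), pointing to -y from the lamp's front face. I'll move near the knob.

Call:
{"fn": "arm_command", "kwargs": {
  "deltas": [
    {"dx":0.012,"dy":-0.028,"yaw":-8},
    {"dx":0.012,"dy":-0.028,"yaw":-8},
    {"dx":0.012,"dy":-0.028,"yaw":-8},
    {"dx":0.012,"dy":-0.028,"yaw":-8},
    {"dx":0.012,"dy":-0.028,"yaw":-8},
    {"dx":0.012,"dy":-0.028,"yaw":-8},
    {"dx":0.012,"dy":-0.028,"yaw":-8},
    {"dx":0.012,"dy":-0.028,"yaw":-8},
    {"dx":0.012,"dy":-0.028,"yaw":-8},
    {"dx":0.012,"dy":-0.028,"yaw":-8},
    {"dx":0.018,"dy":-0.025,"yaw":-7.6},
    {"dx":0.03},
    {"dx":0.03},
    {},
    {}
  ]
}}

```text
$.deltas[0]: bad value
```

```bash
python3 - <<'E'
from h import *
s=state(); print(s['eef_pos'].round(1),s['tcp_rot'].round(3),s['joints'].round(2))
a=grab('wrist','w0.png'); b=grab('top')
print(np.asarray(a['extrinsics']).round(2).tolist(),a['fx'])
w=cloud(b);hsv=cv2.cvtColor(b['color'],cv2.COLOR_RGB2HSV);z=w[...,2]
k=np.zeros(z.shape,bool);k[300:330,145:172]=1; k&=(hsv[...,2]<45)&(z>50)
print('knob',k.sum(),rect(w[k]),np.nanmedian(z[k]))
print(onplane(b,[[159.2,313.8]],70))
E
```

```text
[192.2 594.5 233.2] [-3.141 -0.     2.829] [ 1.15  0.49  1.56  0.    1.09 -0.11]
[[0.31, -0.92, -0.26, 119.75], [0.95, 0.3, 0.09, 618.3], [-0.0, -0.27, 0.96, 384.27], [0.0, 0.0, 0.0, 1.0]] 423.12995515066007
knob 188 ([array([449.2, 299. ]), array([37. , 41.4]), np.float64(80.0)], [[425.6000061035156, 284.3999938964844], [466.3999938964844, 277.20001220703125], [472.8999938964844, 313.6000061035156], [432.1000061035156, 320.79998779296875]]) 67.37688296595616
[[444.95871318 286.85610286  70.        ]]
```

View pics/w0.png

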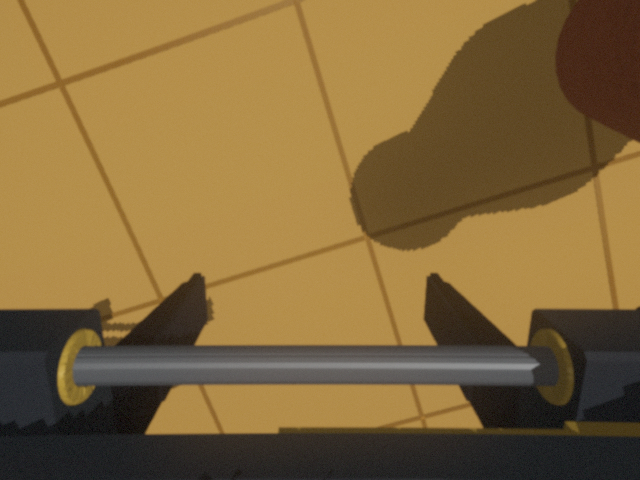

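The wrist picture shows only counter tiles, with the open fingers at about (200,285) and (432,285). The camera sits on the tool's +x side. The rows need all four keys.

Call:
{"fn": "arm_command", "kwargs": {
  "deltas": [
    {"dx":0.012,"dy":-0.028,"dz":0,"yaw":-8},
    {"dx":0.012,"dy":-0.028,"dz":0,"yaw":-8},
    {"dx":0.012,"dy":-0.028,"dz":0,"yaw":-8},
    {"dx":0.012,"dy":-0.028,"dz":0,"yaw":-8},
    {"dx":0.012,"dy":-0.028,"dz":0,"yaw":-8},
    {"dx":0.012,"dy":-0.028,"dz":0,"yaw":-8},
    {"dx":0.012,"dy":-0.028,"dz":0,"yaw":-8},
    {"dx":0.012,"dy":-0.028,"dz":0,"yaw":-8},
    {"dx":0.012,"dy":-0.028,"dz":0,"yaw":-8},
    {"dx":0.012,"dy":-0.028,"dz":0,"yaw":-8},
    {"dx":0.018,"dy":-0.025,"dz":0,"yaw":-7.6},
    {"dx":0.03,"dy":0,"dz":0,"yaw":0},
    {"dx":0.03,"dy":0,"dz":0,"yaw":0},
    {"dx":0,"dy":0,"dz":0,"yaw":0},
    {"dx":0,"dy":0,"dz":0,"yaw":0}
  ]
}}

```text
t: 1.75
eef_pos: [390.1, 289.4, 233.3]
tcp_rot: [-3.141, 0.001, 1.299]
ft_force: [-0.9, -0.5, -0.0]
opening: 0.996
grip_force: 0.0
```

```bash
python3 - <<'E'
from h import *
s=state(); print(s['eef_pos'].round(1),s['tcp_rot'].round(3),s['joints'].round(2))
a=grab('wrist','w1.png')
w=cloud(a);z=w[...,2]
top=(z>78)&(z<92); print('lamp top',top.sum(),rect(w[top]) if top.sum()>50 else '')
hsv=cv2.cvtColor(a['color'],cv2.COLOR_RGB2HSV)
k=(hsv[...,2]<60)&(z>35)&(z<80)
for m,st,ce in blobs(k,100): print(ce,st,rect(w[m]),np.percentile(w[m][:,2],[5,50,95]))
E
```

```text
[390.1 289.4 233.3] [-3.141e+00  1.000e-03  1.299e+00] [ 0.5   0.29  1.89 -0.    0.96  0.77]
lamp top 21814 ([array([463.2, 359.5]), array([ 93. , 110.5]), np.float64(75.0)], [[397.70001220703125, 328.8999938964844], [504.5, 300.29998779296875], [528.5999755859375, 390.1000061035156], [421.79998779296875, 418.70001220703125]])
[392.93939394 197.21969697] [382 185  19  24 264] ([array([450.1, 289.8]), array([14.8, 15. ]), np.float64(74.7)], [[441.0, 284.6000061035156], [455.3999938964844, 280.70001220703125], [459.29998779296875, 295.0], [444.8999938964844, 298.8999938964844]]) [66.54377751 71.56777575 74.01683581]
[451.5274056  415.43848965] [418 402  65  26 821] ([array([458. ,  78.7]), array([26.7, 56.3]), np.float64(74.7)], [[427.3999938964844, 73.19999694824219], [481.6000061035156, 58.400001525878906], [488.70001220703125, 84.0999984741211], [434.3999938964844, 99.0]]) [57.10602657 58.18343168 59.24941078]
[410.54954955 415.90990991] [406 404  14  22 111] ([array([426.1,  76.7]), array([38.5,  7.4]), np.float64(81.6)], [[419.6000061035156, 58.20000076293945], [426.8999938964844, 57.099998474121094], [432.5, 95.19999694824219], [425.20001220703125, 96.30000305175781]]) [37.7137063  51.88393459 58.45906477]
```

View pics/w1.png

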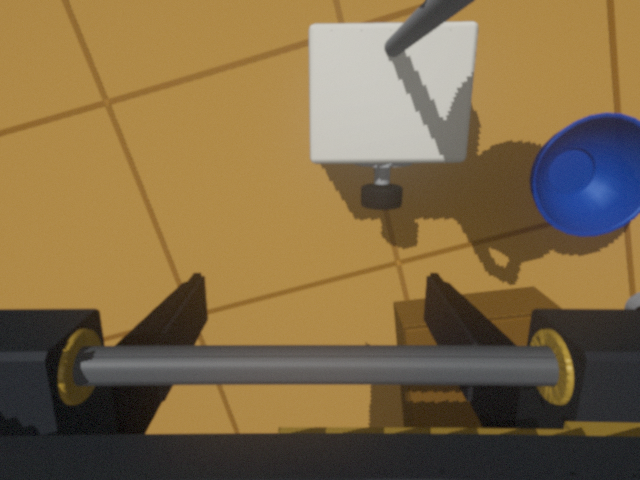

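The wrist view shows the black knob head at (381,195), the white base above it with the stem foot at (395,45), the bowl at (595,175) and the box's edge at (470,340). The knob estimate comes from the base's front face.

```bash
python3 - <<'E'
from h import *
a=grab('wrist');w=cloud(a);hsv=cv2.cvtColor(a['color'],cv2.COLOR_RGB2HSV)
sub=np.zeros(hsv.shape[:2],bool); sub[175:215,355:410]=1
k=sub&(w[...,2]>45)
P=w[k&(hsv[...,2]<75)]; ax=np.array([.259,.966]); la=np.array([.966,-.259])
top=P[P[:,2]>66]
print(len(P),np.percentile(P[:,2],98).round(1),'axial',np.percentile(top[:,:2]@ax,[2,50,98]).round(1),'lat',np.percentile(P[:,:2]@la,[1,50,99]).round(1))
for c in [(444.2,288.5)]: print('est axial',np.dot(c,ax),'lat',np.dot(c,la))
print('tcp',state()['eef_pos'][:2]@ax,state()['eef_pos'][:2]@la)
E
```

```text
939 74.5 axial [388.5 396.5 403.8] lat [338.3 351.9 368.4]
est axial 393.73879999999997 lat 354.3757
tcp 380.6567685917074 301.12930066490577
```

Call:
{"fn": "arm_command", "kwargs": {
  "deltas": [
    {"dx":0.027,"dy":0.001,"dz":0,"yaw":0},
    {"dx":0.027,"dy":0,"dz":0,"yaw":0},
    {"dx":0,"dy":0,"dz":-0.025,"yaw":0},
    {"dx":0,"dy":0,"dz":-0.025,"yaw":0},
    {"dx":0,"dy":0,"dz":-0.025,"yaw":0},
    {"dx":0,"dy":0,"dz":-0.025,"yaw":0},
    {"dx":0,"dy":0,"dz":-0.025,"yaw":0},
    {"dx":0,"dy":0,"dz":-0.025,"yaw":0},
    {"dx":0,"dy":0,"dz":-0.015,"yaw":0},
    {"dx":0,"dy":0,"dz":-0.01,"yaw":0},
    {"dx":0,"dy":0,"dz":0,"yaw":0}
  ]
}}

```text
t: 2.95
eef_pos: [443.4, 290.8, 58.0]
tcp_rot: [-3.14, 0.001, 1.301]
ft_force: [0.3, -0.5, 0.2]
opening: 1.003
grip_force: 0.0
```

Call:
{"fn": "arm_command", "kwargs": {
  "deltas": [
    {"dx":0,"dy":0,"dz":0,"yaw":0},
    {"dx":0,"dy":0,"dz":0,"yaw":0},
    {"dx":0,"dy":0,"dz":0,"yaw":0},
    {"dx":0,"dy":0,"dz":0,"yaw":0},
    {"dx":0,"dy":0,"dz":0,"yaw":0},
    {"dx":0,"dy":0,"dz":0,"yaw":0},
    {"dx":0,"dy":0,"dz":0,"yaw":0},
    {"dx":0,"dy":0,"dz":0,"yaw":0}
  ],
  "gripper": 0.0
}}

```text
t: 3.75
eef_pos: [444.3, 290.7, 58.6]
tcp_rot: [3.142, 0.0, 1.3]
ft_force: [0.3, 0.4, -0.1]
opening: 0.386
grip_force: 0.0
```

Call:
{"fn": "arm_command", "kwargs": {
  "deltas": [
    {"dx":0,"dy":0,"dz":0,"yaw":0},
    {"dx":0,"dy":0,"dz":0,"yaw":0},
    {"dx":0,"dy":0,"dz":0,"yaw":0}
  ]
}}

```text
t: 4.05
eef_pos: [443.7, 290.7, 58.6]
tcp_rot: [-3.141, 0.001, 1.3]
ft_force: [-4.7, 2.2, 2.1]
opening: 0.326
grip_force: 30.0
```

Call:
{"fn": "arm_command", "kwargs": {
  "deltas": [
    {"dx":-0.001,"dy":-0.004,"dz":0,"yaw":0},
    {"dx":-0.001,"dy":-0.004,"dz":0,"yaw":0},
    {"dx":-0.001,"dy":-0.004,"dz":0,"yaw":0},
    {"dx":-0.001,"dy":-0.004,"dz":0,"yaw":0},
    {"dx":-0.001,"dy":-0.004,"dz":0,"yaw":0},
    {"dx":0,"dy":-0.001,"dz":0,"yaw":0},
    {"dx":0,"dy":0,"dz":0,"yaw":0}
  ]
}}

```text
t: 4.75
eef_pos: [438.6, 270.9, 58.6]
tcp_rot: [-3.141, -0.001, 1.299]
ft_force: [-8.5, 16.7, -0.1]
opening: 0.334
grip_force: 30.0
```

Call:
{"fn": "arm_command", "kwargs": {
  "deltas": [
    {"dx":0,"dy":0,"dz":0,"yaw":0},
    {"dx":0,"dy":0,"dz":0,"yaw":0},
    {"dx":0,"dy":0,"dz":0,"yaw":0},
    {"dx":0,"dy":0,"dz":0.02,"yaw":0},
    {"dx":0,"dy":0,"dz":0.03,"yaw":0},
    {"dx":0,"dy":0,"dz":0.03,"yaw":0},
    {"dx":0,"dy":0,"dz":0.03,"yaw":0},
    {"dx":0,"dy":0,"dz":0.03,"yaw":0},
    {"dx":0.01,"dy":-0.03,"dz":0,"yaw":7.1},
    {"dx":0.01,"dy":-0.03,"dz":0,"yaw":0},
    {"dx":0.01,"dy":-0.03,"dz":0,"yaw":0},
    {"dx":0,"dy":0,"dz":0,"yaw":0},
    {"dx":0,"dy":0,"dz":0,"yaw":0}
  ],
  "gripper": 0.095
}}

```text
t: 6.05
eef_pos: [469.6, 179.2, 198.7]
tcp_rot: [3.141, -0.0, 1.422]
ft_force: [0.3, -0.5, -0.2]
opening: 0.998
grip_force: 0.0
```

```bash
python3 - <<'E'
from h import *
s=state(); print(s['eef_pos'].round(1),s['tcp_rot'].round(3))
a=grab('wrist','w2.png');w=cloud(a);hsv=cv2.cvtColor(a['color'],cv2.COLOR_RGB2HSV)
z=w[...,2]; xy=w[...,:2]
ax=np.array([.259,.966]); la=np.array([.966,-.259])
P=w[(z>66)&(z<76)&(abs(xy@la-353.5)<20)&(xy@ax>350)&(xy@ax<415)]
print(len(P)); 
if len(P): print(np.percentile(P[:,:2]@ax,[2,50,98]))
h=w[(z>78)&(z<92)&(abs(xy[...,0]-490)<40)&(abs(xy[...,1]-67)<60)]
if len(h)>50: print(rect(h))
E
```

```text
[469.6 179.2 198.7] [ 3.141 -0.     1.422]
1131
[367.75319656 375.3508448  382.78947319]
([array([490.2,  67. ]), array([70.4, 16. ]), np.float64(81.4)], [[477.0, 33.400001525878906], [492.8999938964844, 31.0], [503.3999938964844, 100.5999984741211], [487.5, 103.0]])
```

View pics/w2.png

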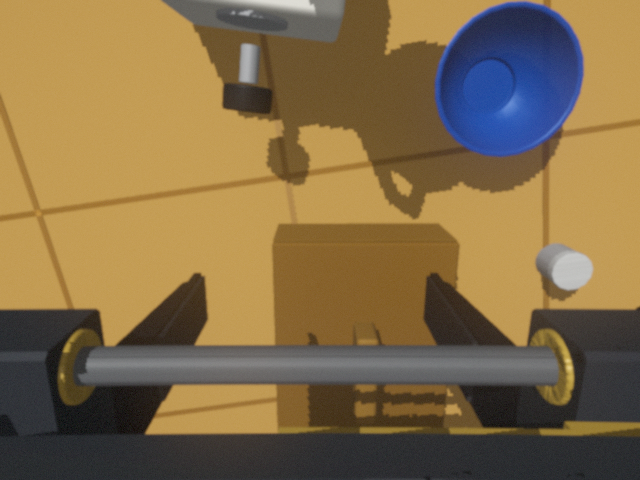

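The wrist view shows the knob out, with its head at (247,98) and the bare shaft behind it: 20.8 mm of travel, as wanted. The bowl is at (508,82), the box at (365,300) and a tin at (566,265). Next the lid.

Call:
{"fn": "arm_command", "kwargs": {
  "deltas": [
    {"dx":0.0055,"dy":-0.028,"dz":0,"yaw":0},
    {"dx":0.005,"dy":-0.028,"dz":0,"yaw":0},
    {"dx":0.005,"dy":-0.028,"dz":0,"yaw":0},
    {"dx":0.005,"dy":-0.028,"dz":0,"yaw":0},
    {"dx":0,"dy":0,"dz":-0.025,"yaw":0},
    {"dx":0,"dy":0,"dz":-0.025,"yaw":0},
    {"dx":0,"dy":0,"dz":-0.025,"yaw":0},
    {"dx":0,"dy":0,"dz":-0.025,"yaw":0},
    {"dx":0,"dy":0,"dz":-0.01,"yaw":0},
    {"dx":0,"dy":0,"dz":-0.0075,"yaw":0},
    {"dx":0,"dy":0,"dz":0,"yaw":0}
  ]
}}

```text
t: 7.2
eef_pos: [489.8, 68.1, 80.9]
tcp_rot: [-3.141, 0.0, 1.424]
ft_force: [1.4, -0.7, -0.4]
opening: 0.995
grip_force: 0.0
```

Call:
{"fn": "arm_command", "kwargs": {
  "deltas": [
    {"dx":0,"dy":0,"dz":0,"yaw":0},
    {"dx":0,"dy":0,"dz":0,"yaw":0},
    {"dx":0,"dy":0,"dz":0,"yaw":0},
    {"dx":0,"dy":0,"dz":0,"yaw":0},
    {"dx":0,"dy":0,"dz":0,"yaw":0},
    {"dx":0,"dy":0,"dz":0,"yaw":0},
    {"dx":0,"dy":0,"dz":0,"yaw":0},
    {"dx":0,"dy":0,"dz":0,"yaw":0},
    {"dx":0,"dy":0,"dz":0,"yaw":0},
    {"dx":0,"dy":0,"dz":0,"yaw":0},
    {"dx":0,"dy":0,"dz":0,"yaw":0},
    {"dx":0,"dy":0,"dz":0,"yaw":0},
    {"dx":0,"dy":0,"dz":0,"yaw":0},
    {"dx":0,"dy":0,"dz":0,"yaw":0}
  ],
  "gripper": 0.0
}}

```text
t: 8.6
eef_pos: [489.8, 67.7, 81.1]
tcp_rot: [3.142, 0.0, 1.424]
ft_force: [0.0, 0.1, -1.2]
opening: 0.164
grip_force: 30.0
```

Call:
{"fn": "arm_command", "kwargs": {
  "deltas": [
    {"dx":0,"dy":0,"dz":0.005,"yaw":0},
    {"dx":0,"dy":0,"dz":0.01,"yaw":0},
    {"dx":0,"dy":0,"dz":0.02,"yaw":0},
    {"dx":0,"dy":0,"dz":0.025,"yaw":0},
    {"dx":0,"dy":0,"dz":0.02,"yaw":0},
    {"dx":0,"dy":-0.015,"dz":0,"yaw":0},
    {"dx":0,"dy":-0.025,"dz":0,"yaw":0},
    {"dx":0,"dy":-0.03,"dz":0,"yaw":0},
    {"dx":0,"dy":-0.03,"dz":0,"yaw":0},
    {"dx":0,"dy":-0.03,"dz":0,"yaw":0},
    {"dx":0,"dy":-0.03,"dz":0,"yaw":0},
    {"dx":0,"dy":-0.03,"dz":0,"yaw":0},
    {"dx":0,"dy":-0.03,"dz":0,"yaw":0},
    {"dx":0,"dy":-0.02,"dz":0,"yaw":0},
    {"dx":0,"dy":-0.01,"dz":0,"yaw":0},
    {"dx":0,"dy":0,"dz":0,"yaw":0}
  ]
}}

```text
t: 10.2
eef_pos: [489.7, -183.0, 161.6]
tcp_rot: [3.141, 0.0, 1.422]
ft_force: [-0.3, 0.3, -3.0]
opening: 0.168
grip_force: 30.0
```

Call:
{"fn": "arm_command", "kwargs": {
  "deltas": [
    {"dx":0,"dy":0,"dz":-0.015,"yaw":0},
    {"dx":0,"dy":0,"dz":-0.025,"yaw":0},
    {"dx":0,"dy":0,"dz":-0.025,"yaw":0},
    {"dx":0,"dy":0,"dz":-0.025,"yaw":0},
    {"dx":0,"dy":0,"dz":-0.015,"yaw":0},
    {"dx":0,"dy":0,"dz":-0.01,"yaw":0},
    {"dx":0,"dy":0,"dz":-0.005,"yaw":0},
    {"dx":0,"dy":0,"dz":-0.003,"yaw":0},
    {"dx":0,"dy":0,"dz":0,"yaw":0}
  ]
}}

```text
t: 11.1
eef_pos: [490.0, -182.2, 38.4]
tcp_rot: [3.141, 0.0, 1.424]
ft_force: [-0.8, -1.0, -2.9]
opening: 0.165
grip_force: 30.0
```

Call:
{"fn": "arm_command", "kwargs": {
  "deltas": [
    {"dx":0,"dy":0,"dz":-0.001,"yaw":0},
    {"dx":0,"dy":0,"dz":0,"yaw":0}
  ]
}}

```text
t: 11.3
eef_pos: [490.0, -182.4, 37.6]
tcp_rot: [3.141, 0.0, 1.424]
ft_force: [-1.2, 0.4, -2.5]
opening: 0.167
grip_force: 30.0
```

Call:
{"fn": "arm_command", "kwargs": {
  "deltas": [
    {"dx":0,"dy":0,"dz":0,"yaw":0},
    {"dx":0,"dy":0,"dz":0,"yaw":0},
    {"dx":0,"dy":0,"dz":0,"yaw":0},
    {"dx":0,"dy":0,"dz":0,"yaw":0},
    {"dx":0,"dy":0,"dz":0.02,"yaw":0},
    {"dx":0,"dy":0,"dz":0.03,"yaw":0},
    {"dx":0,"dy":0,"dz":0.03,"yaw":0},
    {"dx":0,"dy":0.03,"dz":0.03,"yaw":0},
    {"dx":0,"dy":0.03,"dz":0.03,"yaw":0},
    {"dx":0,"dy":0.03,"dz":0.03,"yaw":0},
    {"dx":0,"dy":0.03,"dz":0.03,"yaw":0},
    {"dx":0,"dy":0.03,"dz":0,"yaw":0},
    {"dx":0,"dy":0,"dz":0,"yaw":0},
    {"dx":0,"dy":0,"dz":0,"yaw":0}
  ],
  "gripper": 0.095
}}

```text
t: 12.7
eef_pos: [489.7, -32.0, 237.2]
tcp_rot: [3.141, 0.0, 1.425]
ft_force: [-1.0, -0.6, -0.8]
opening: 0.997
grip_force: 0.0
```

```bash
python3 - <<'E'
from h import *
s=state(); print(s['eef_pos'].round(1),s['tcp_rot'].round(3))
a=grab('wrist','w3.png');w=cloud(a);z=w[...,2]
x=w[...,0];y=w[...,1]
# box frame
th=np.radians(-8.5); bx=np.array([np.cos(th),np.sin(th)]); by=np.array([-np.sin(th),np.cos(th)])
rim=(z>44)&(z<58)&(abs(x-491)<95)&(abs(y-68)<120)
print('rim',rim.sum(),rect(w[rim]))
d=w[...,:2]-np.array([490.3,67.1]); u=d@bx; v=d@by
ins=(abs(u)<54)&(abs(v)<82)
print('floor z',np.nanmedian(z[ins&(z<16)]))
for m,st,ce in blobs(ins&(z>20)&(z<45),15): print('cap?',ce,st,np.percentile(z[m],[10,90]),rect(w[m]),'uv',u[m].mean(),v[m].mean())
E
```

```text
[489.7 -32.  237.2] [3.141 0.    1.425]
rim 6608 ([array([486.9,  47.2]), array([154.7, 137. ]), np.float64(81.6)], [[407.79998779296875, -19.200000762939453], [543.2999877929688, -39.29999923706055], [566.0, 113.69999694824219], [430.5, 133.8000030517578]])
floor z 7.958430907457995
cap? [300.11358025  85.01604938] [285  69  31  33 810] [26.10019406 30.63515091] ([array([492.2,  67.4]), array([24.3, 24.5]), np.float64(81.6)], [[478.29998779296875, 57.20000076293945], [502.5, 53.599998474121094], [506.1000061035156, 77.69999694824219], [481.8999938964844, 81.19999694824219]]) uv 2.165264925669016 0.4541443193830996
```

View pics/w3.png

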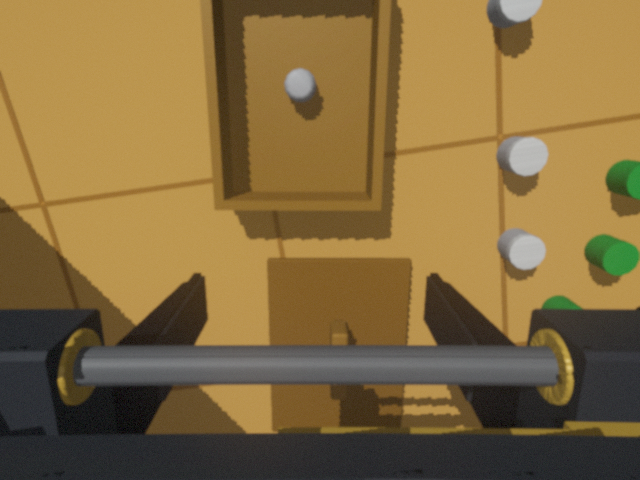

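The wrist view shows the lid lying clear of the box at (340,330). The cap is at (300,85) on the box floor, near its centre (world 492,67; top z 30, as expected). Tins are at (516,8), (523,155) and (522,249).

Call:
{"fn": "arm_command", "kwargs": {
  "deltas": [
    {"dx":0.0025,"dy":0.025,"dz":0,"yaw":0},
    {"dx":0,"dy":0.025,"dz":0,"yaw":0},
    {"dx":0,"dy":0.025,"dz":0,"yaw":0},
    {"dx":0,"dy":0.0245,"dz":0,"yaw":0},
    {"dx":0,"dy":0,"dz":-0.03,"yaw":0},
    {"dx":0,"dy":0,"dz":-0.03,"yaw":0},
    {"dx":0,"dy":0,"dz":-0.03,"yaw":0},
    {"dx":0,"dy":0,"dz":-0.03,"yaw":0},
    {"dx":0,"dy":0,"dz":-0.03,"yaw":0},
    {"dx":0,"dy":0,"dz":-0.025,"yaw":0},
    {"dx":0,"dy":0,"dz":-0.02,"yaw":0},
    {"dx":0,"dy":0,"dz":-0.01,"yaw":0},
    {"dx":0,"dy":0,"dz":-0.003,"yaw":0},
    {"dx":0,"dy":0,"dz":0,"yaw":0}
  ],
  "gripper": 0.06
}}

```text
t: 14.15
eef_pos: [492.5, 66.8, 29.2]
tcp_rot: [-3.141, 0.0, 1.423]
ft_force: [-0.8, 0.7, 0.9]
opening: 0.629
grip_force: 0.0
```

Call:
{"fn": "arm_command", "kwargs": {
  "deltas": [
    {"dx":0,"dy":0,"dz":0,"yaw":0},
    {"dx":0,"dy":0,"dz":0,"yaw":0},
    {"dx":0,"dy":0,"dz":0,"yaw":0},
    {"dx":0,"dy":0,"dz":0,"yaw":0},
    {"dx":0,"dy":0,"dz":0,"yaw":0},
    {"dx":0,"dy":0,"dz":0,"yaw":0},
    {"dx":0,"dy":0,"dz":0,"yaw":0},
    {"dx":0,"dy":0,"dz":0,"yaw":0},
    {"dx":0,"dy":0,"dz":0,"yaw":0}
  ],
  "gripper": 0.0
}}

```text
t: 15.05
eef_pos: [492.4, 67.2, 29.4]
tcp_rot: [3.141, -0.0, 1.424]
ft_force: [-0.9, -0.1, 5.5]
opening: 0.259
grip_force: 30.0
```

Call:
{"fn": "arm_command", "kwargs": {
  "deltas": [
    {"dx":0,"dy":0,"dz":0.005,"yaw":0},
    {"dx":0,"dy":0,"dz":0.02,"yaw":0},
    {"dx":0,"dy":0,"dz":0.03,"yaw":0},
    {"dx":0,"dy":0,"dz":0.03,"yaw":0},
    {"dx":0,"dy":0,"dz":0.03,"yaw":0},
    {"dx":0.02,"dy":0.02,"dz":0.025,"yaw":0},
    {"dx":0.02,"dy":0.02,"dz":0,"yaw":0},
    {"dx":0.02,"dy":0.02,"dz":0,"yaw":0},
    {"dx":0.02,"dy":0.02,"dz":0,"yaw":0},
    {"dx":0,"dy":0,"dz":0,"yaw":0},
    {"dx":0,"dy":0,"dz":0,"yaw":0}
  ]
}}

```text
t: 16.15
eef_pos: [571.8, 147.3, 168.8]
tcp_rot: [-3.141, 0.0, 1.425]
ft_force: [-0.5, 0.2, -0.5]
opening: 0.265
grip_force: 30.0
```

```bash
python3 - <<'E'
from h import *
s=state(); print(s['eef_pos'].round(1),s['opening'],s['grip_force'])
for n in ('wrist','top'):
    a=grab(n,'w4.png' if n=='wrist' else None);w=cloud(a);z=w[...,2];hsv=cv2.cvtColor(a['color'],cv2.COLOR_RGB2HSV)
    m=(hsv[...,0]>100)&(hsv[...,0]<130)&(hsv[...,1]>150)&(abs(w[...,0]-620)<100)&(abs(w[...,1]-260)<100)
    b=max(blobs(m,50),key=lambda t:t[1][4]); print(n,b[1])
    q=b[0]&(z>36)&(z<48); c,r=cv2.minEnclosingCircle(w[q][:,:2].astype(np.float32)); print('rim circ',c,r,q.sum())
E
```

```text
[571.8 147.3 168.8] 0.26489636135500966 29.991945039946586
wrist [  278     0   161   135 17969]
rim circ (614.1749877929688, 255.14712524414062) 48.74967956542969 3081Traceback (most recent call last):
  File "<stdin>", line 6, in <module>
ValueError: max() iterable argument is empty
```

Call:
{"fn": "arm_command", "kwargs": {
  "deltas": [
    {"dx":0.011,"dy":0.0275,"dz":0,"yaw":0},
    {"dx":0.011,"dy":0.0275,"dz":0,"yaw":0},
    {"dx":0.011,"dy":0.0275,"dz":0,"yaw":0},
    {"dx":0.0105,"dy":0.027,"dz":0,"yaw":0},
    {"dx":0,"dy":0,"dz":0,"yaw":0},
    {"dx":0,"dy":0,"dz":-0.025,"yaw":0},
    {"dx":0,"dy":0,"dz":-0.025,"yaw":0},
    {"dx":0,"dy":0,"dz":-0.025,"yaw":0},
    {"dx":0,"dy":0,"dz":-0.025,"yaw":0},
    {"dx":0,"dy":0,"dz":-0.015,"yaw":0},
    {"dx":0,"dy":0,"dz":-0.01,"yaw":0},
    {"dx":0,"dy":0,"dz":-0.004,"yaw":0},
    {"dx":0,"dy":0,"dz":0,"yaw":0}
  ]
}}

```text
t: 17.55
eef_pos: [615.9, 256.5, 40.4]
tcp_rot: [3.141, -0.0, 1.424]
ft_force: [0.6, 0.5, -0.8]
opening: 0.26
grip_force: 30.0
```

Call:
{"fn": "arm_command", "kwargs": {
  "deltas": [
    {"dx":0,"dy":0,"dz":0,"yaw":0},
    {"dx":0,"dy":0,"dz":0,"yaw":0},
    {"dx":0,"dy":0,"dz":0,"yaw":0},
    {"dx":0,"dy":0,"dz":0,"yaw":0},
    {"dx":0,"dy":0,"dz":0,"yaw":0},
    {"dx":0,"dy":0,"dz":0.01,"yaw":0},
    {"dx":0,"dy":0,"dz":0.02,"yaw":0},
    {"dx":0,"dy":0,"dz":0.03,"yaw":0},
    {"dx":0,"dy":0,"dz":0.03,"yaw":0},
    {"dx":0,"dy":0,"dz":0.03,"yaw":0},
    {"dx":0,"dy":-0.03,"dz":0.03,"yaw":0},
    {"dx":0,"dy":-0.03,"dz":0.03,"yaw":0},
    {"dx":0,"dy":-0.03,"dz":0,"yaw":0},
    {"dx":0,"dy":-0.03,"dz":0,"yaw":0},
    {"dx":0,"dy":-0.03,"dz":0,"yaw":0},
    {"dx":0,"dy":0,"dz":0,"yaw":0},
    {"dx":0,"dy":0,"dz":0,"yaw":0}
  ],
  "gripper": 0.037
}}

```text
t: 19.25
eef_pos: [615.9, 106.4, 220.9]
tcp_rot: [3.141, -0.0, 1.422]
ft_force: [0.2, -0.5, 0.4]
opening: 0.389
grip_force: 0.0
```

```bash
python3 - <<'E'
from h import *
s=state(); print(s['eef_pos'].round(1),s['opening'],s['grip_force'],s['ft_force'])
a=grab('wrist','w5.png');w=cloud(a);z=w[...,2];hsv=cv2.cvtColor(a['color'],cv2.COLOR_RGB2HSV)
q=(hsv[...,1]<60)&(hsv[...,2]>70)&(z>15)&(z<40)&(w[...,0]>560)
for m,st,ce in blobs(q,60): print(ce.round(),st[4],w[m].mean(0).round(1),np.percentile(z[m],95).round(1))
E
```

```text
[615.9 106.4 220.9] 0.38921510638277235 0.0 [ 0.17214791 -0.48319732  0.37660391]
[286.  14.] 906 [616.9 254.3  25.8] 28.0
[375. 203.] 1202 [666.6 104.2  27.7] 29.3
```

View pics/w5.png

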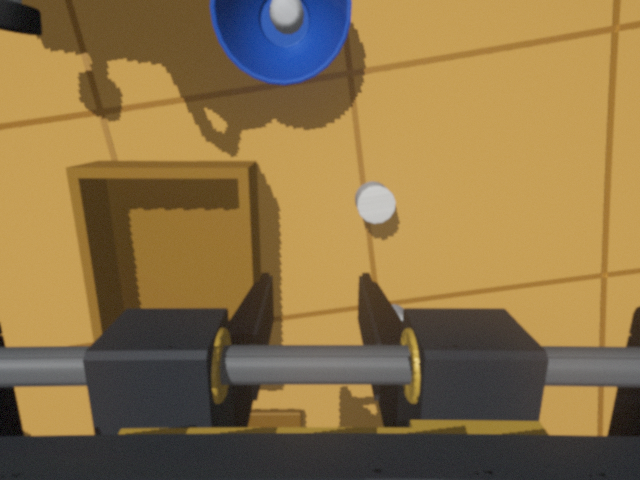

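The wrist view shows the cap standing in the bowl at (286,12). The nearest tin is at (375,203), world (666.6,104); the box is empty.

Call:
{"fn": "arm_command", "kwargs": {
  "deltas": [
    {"dx":0.025,"dy":-0.0013,"dz":0,"yaw":0},
    {"dx":0.0255,"dy":-0.0013,"dz":0,"yaw":0},
    {"dx":0,"dy":0,"dz":-0.03,"yaw":0},
    {"dx":0,"dy":0,"dz":-0.03,"yaw":0},
    {"dx":0,"dy":0,"dz":-0.03,"yaw":0},
    {"dx":0,"dy":0,"dz":-0.03,"yaw":0},
    {"dx":0,"dy":0,"dz":-0.03,"yaw":0},
    {"dx":0,"dy":0,"dz":-0.025,"yaw":0},
    {"dx":0,"dy":0,"dz":-0.015,"yaw":0},
    {"dx":0,"dy":0,"dz":-0.009,"yaw":0},
    {"dx":0,"dy":0,"dz":0,"yaw":0}
  ],
  "gripper": 0.06
}}

```text
t: 20.4
eef_pos: [666.4, 104.7, 20.8]
tcp_rot: [-3.141, 0.0, 1.424]
ft_force: [0.3, -0.1, 0.1]
opening: 0.635
grip_force: 0.0
```

Call:
{"fn": "arm_command", "kwargs": {
  "deltas": [
    {"dx":0,"dy":0,"dz":0,"yaw":0},
    {"dx":0,"dy":0,"dz":0,"yaw":0},
    {"dx":0,"dy":0,"dz":0,"yaw":0},
    {"dx":0,"dy":0,"dz":0,"yaw":0},
    {"dx":0,"dy":0,"dz":0,"yaw":0},
    {"dx":0,"dy":0,"dz":0,"yaw":0},
    {"dx":0,"dy":0,"dz":0,"yaw":0},
    {"dx":0,"dy":0,"dz":0,"yaw":0}
  ],
  "gripper": 0.0
}}

```text
t: 21.2
eef_pos: [666.5, 104.1, 21.6]
tcp_rot: [3.141, -0.0, 1.424]
ft_force: [-0.3, -0.5, 5.6]
opening: 0.328
grip_force: 30.0
```

Call:
{"fn": "arm_command", "kwargs": {
  "deltas": [
    {"dx":0,"dy":0,"dz":0.01,"yaw":0},
    {"dx":0,"dy":0,"dz":0.03,"yaw":0},
    {"dx":0,"dy":0,"dz":0.04,"yaw":0},
    {"dx":-0.0273,"dy":0.0033,"dz":0,"yaw":0},
    {"dx":-0.028,"dy":0.0038,"dz":0,"yaw":0},
    {"dx":-0.028,"dy":0.0038,"dz":0,"yaw":0},
    {"dx":-0.028,"dy":0.0038,"dz":0,"yaw":0},
    {"dx":-0.028,"dy":0.0038,"dz":0,"yaw":0},
    {"dx":-0.028,"dy":0.0038,"dz":0,"yaw":0},
    {"dx":0,"dy":0,"dz":0,"yaw":0},
    {"dx":0,"dy":0,"dz":-0.025,"yaw":0},
    {"dx":0,"dy":0,"dz":-0.025,"yaw":0},
    {"dx":0,"dy":0,"dz":-0.012,"yaw":0},
    {"dx":0,"dy":0,"dz":-0.006,"yaw":0},
    {"dx":0,"dy":0,"dz":-0.003,"yaw":0},
    {"dx":0,"dy":0,"dz":0,"yaw":0}
  ]
}}

```text
t: 22.8
eef_pos: [499.3, 126.4, 30.4]
tcp_rot: [3.141, -0.0, 1.424]
ft_force: [0.5, -0.7, 0.0]
opening: 0.332
grip_force: 30.0
```

Call:
{"fn": "arm_command", "kwargs": {
  "deltas": [
    {"dx":0,"dy":0,"dz":0,"yaw":0},
    {"dx":0,"dy":0,"dz":0,"yaw":0},
    {"dx":0,"dy":0,"dz":0,"yaw":0},
    {"dx":0,"dy":0,"dz":0,"yaw":0},
    {"dx":0,"dy":0,"dz":0.02,"yaw":0},
    {"dx":0,"dy":0,"dz":0.03,"yaw":0},
    {"dx":0,"dy":0,"dz":0.03,"yaw":0},
    {"dx":0.02,"dy":-0.025,"dz":0.03,"yaw":0},
    {"dx":0.02,"dy":-0.03,"dz":0.03,"yaw":0},
    {"dx":0.02,"dy":-0.03,"dz":0.03,"yaw":0},
    {"dx":0.02,"dy":-0.03,"dz":0.02,"yaw":0},
    {"dx":0.02,"dy":-0.03,"dz":0,"yaw":0},
    {"dx":0.02,"dy":-0.03,"dz":0,"yaw":0},
    {"dx":0,"dy":-0.03,"dz":0,"yaw":0},
    {"dx":0,"dy":0,"dz":0,"yaw":0},
    {"dx":0,"dy":0,"dz":0,"yaw":0}
  ],
  "gripper": 0.055
}}

```text
t: 24.4
eef_pos: [618.7, -78.9, 220.0]
tcp_rot: [-3.141, -0.0, 1.423]
ft_force: [0.1, 1.2, 0.3]
opening: 0.58
grip_force: 0.0
```

```bash
cat > tins.py <<'E'
from h import *
s=state(); print(s['eef_pos'].round(1),s['tcp_rot'].round(3),s['ft_force'].round(1))
for n in ('wrist','top'):
    a=grab(n,'w_last.png' if n=='wrist' else None);w=cloud(a);z=w[...,2];hsv=cv2.cvtColor(a['color'],cv2.COLOR_RGB2HSV)
    q=(hsv[...,1]<60)&(hsv[...,2]>70)&(z>15)&(z<45)&(abs(w[...,0]-590)<180)&(abs(w[...,1])<290)
    for m,st,ce in blobs(q,60):
        zt=np.percentile(z[m],90); t=m&(z>zt-5)
        c,r=cv2.minEnclosingCircle(w[t][:,:2].astype(np.float32))
        print(n,ce.round(),st[4],'ctr',np.round(c,1),round(r,1),'ztop',zt.round(1))
E
python3 tins.py
```

```text
[618.7 -78.9 220. ] [-3.141 -0.     1.423] [0.1 1.2 0.3]
wrist [370. 123.] 1316 ctr [672.  -16.7] 15.8 ztop 28.8
wrist [379. 226.] 1162 ctr [ 670.7 -101.8] 15.9 ztop 29.0
wrist [360. 339.] 348 ctr [ 642.  -209.1] 13.6 ztop 28.6
top [387. 232.] 149 ctr [ 641.1 -214.4] 15.7 ztop 30.6
top [179. 238.] 73 ctr [617.8 258.3] 11.3 ztop 28.2
top [234. 291.] 157 ctr [500.1 126.5] 15.7 ztop 39.0
```

Call:
{"fn": "arm_command", "kwargs": {
  "deltas": [
    {"dx":0.0178,"dy":0.0207,"dz":0,"yaw":0},
    {"dx":0.0178,"dy":0.0207,"dz":0,"yaw":0},
    {"dx":0.0178,"dy":0.0207,"dz":0,"yaw":0},
    {"dx":0,"dy":0,"dz":-0.03,"yaw":0},
    {"dx":0,"dy":0,"dz":-0.03,"yaw":0},
    {"dx":0,"dy":0,"dz":-0.03,"yaw":0},
    {"dx":0,"dy":0,"dz":-0.03,"yaw":0},
    {"dx":0,"dy":0,"dz":-0.03,"yaw":0},
    {"dx":0,"dy":0,"dz":-0.025,"yaw":0},
    {"dx":0,"dy":0,"dz":-0.015,"yaw":0},
    {"dx":0,"dy":0,"dz":-0.008,"yaw":0},
    {"dx":0,"dy":0,"dz":0,"yaw":0}
  ],
  "gripper": 0.06
}}

```text
t: 25.7
eef_pos: [672.3, -16.0, 21.8]
tcp_rot: [-3.141, -0.0, 1.424]
ft_force: [-0.0, -1.0, 0.4]
opening: 0.632
grip_force: 0.0
```

Call:
{"fn": "arm_command", "kwargs": {
  "deltas": [
    {"dx":0,"dy":0,"dz":0,"yaw":0},
    {"dx":0,"dy":0,"dz":0,"yaw":0},
    {"dx":0,"dy":0,"dz":0,"yaw":0},
    {"dx":0,"dy":0,"dz":0,"yaw":0},
    {"dx":0,"dy":0,"dz":0,"yaw":0},
    {"dx":0,"dy":0,"dz":0,"yaw":0},
    {"dx":0,"dy":0,"dz":0,"yaw":0},
    {"dx":0,"dy":0,"dz":0,"yaw":0}
  ],
  "gripper": 0.0
}}

```text
t: 26.5
eef_pos: [672.6, -16.6, 22.7]
tcp_rot: [3.141, 0.0, 1.424]
ft_force: [-1.0, 0.4, 6.6]
opening: 0.332
grip_force: 30.0
```

Call:
{"fn": "arm_command", "kwargs": {
  "deltas": [
    {"dx":0,"dy":0,"dz":0.01,"yaw":0},
    {"dx":0,"dy":0,"dz":0.03,"yaw":0},
    {"dx":0,"dy":0,"dz":0.04,"yaw":0},
    {"dx":-0.0256,"dy":0.0148,"dz":0,"yaw":0},
    {"dx":-0.0256,"dy":0.0148,"dz":0,"yaw":0},
    {"dx":-0.0256,"dy":0.0148,"dz":0,"yaw":0},
    {"dx":-0.0256,"dy":0.0148,"dz":0,"yaw":0},
    {"dx":-0.0256,"dy":0.0148,"dz":0,"yaw":0},
    {"dx":-0.0256,"dy":0.0148,"dz":0,"yaw":0},
    {"dx":-0.0256,"dy":0.0146,"dz":0,"yaw":0},
    {"dx":0,"dy":0,"dz":0,"yaw":0},
    {"dx":0,"dy":0,"dz":-0.025,"yaw":0},
    {"dx":0,"dy":0,"dz":-0.025,"yaw":0},
    {"dx":0,"dy":0,"dz":-0.012,"yaw":0},
    {"dx":0,"dy":0,"dz":-0.006,"yaw":0},
    {"dx":0,"dy":0,"dz":-0.0035,"yaw":0},
    {"dx":0,"dy":0,"dz":0,"yaw":0}
  ]
}}

```text
t: 28.2
eef_pos: [493.6, 86.8, 31.0]
tcp_rot: [3.141, -0.0, 1.424]
ft_force: [0.8, 0.2, -0.1]
opening: 0.332
grip_force: 30.0
```

Call:
{"fn": "arm_command", "kwargs": {
  "deltas": [
    {"dx":0,"dy":0,"dz":0,"yaw":0},
    {"dx":0,"dy":0,"dz":0,"yaw":0},
    {"dx":0,"dy":0,"dz":0,"yaw":0},
    {"dx":0,"dy":0,"dz":0,"yaw":0},
    {"dx":0,"dy":0,"dz":0.02,"yaw":0},
    {"dx":0,"dy":0,"dz":0.03,"yaw":0},
    {"dx":0,"dy":0,"dz":0.03,"yaw":0},
    {"dx":0.0147,"dy":-0.0277,"dz":0.03,"yaw":0},
    {"dx":0.0147,"dy":-0.0277,"dz":0.03,"yaw":0},
    {"dx":0.0147,"dy":-0.0277,"dz":0.03,"yaw":0},
    {"dx":0.0147,"dy":-0.0277,"dz":0.02,"yaw":0},
    {"dx":0.0147,"dy":-0.0277,"dz":0,"yaw":0},
    {"dx":0.0147,"dy":-0.0277,"dz":0,"yaw":0},
    {"dx":0.0147,"dy":-0.0277,"dz":0,"yaw":0},
    {"dx":0.0147,"dy":-0.0277,"dz":0,"yaw":0},
    {"dx":0.0147,"dy":-0.0277,"dz":0,"yaw":0},
    {"dx":0.0147,"dy":-0.0277,"dz":0,"yaw":0},
    {"dx":0,"dy":0,"dz":0,"yaw":0},
    {"dx":0,"dy":0,"dz":0,"yaw":0}
  ],
  "gripper": 0.055
}}

```text
t: 30.1
eef_pos: [639.9, -190.3, 220.1]
tcp_rot: [-3.141, -0.0, 1.423]
ft_force: [-0.0, 1.4, -0.5]
opening: 0.577
grip_force: 0.0
```

```bash
python3 tins.py
```

```text
[ 639.9 -190.3  220.1] [-3.141 -0.     1.423] [-0.   1.4 -0.5]
wrist [337.  92.] 1366 ctr [ 670.7 -101.6] 15.8 ztop 28.9
wrist [321. 239.] 1128 ctr [ 641.2 -217.3] 15.9 ztop 29.1
wrist [427. 290.] 413 ctr [ 729.2 -276.4] 20.7 ztop 42.4
top [338. 218.] 156 ctr [ 670.5 -101. ] 15.4 ztop 31.0
top [179. 238.] 74 ctr [618.  259.2] 10.9 ztop 30.0
top [234. 291.] 157 ctr [500.2 126.7] 16.1 ztop 37.9
top [252. 294.] 156 ctr [494.6  87.5] 15.5 ztop 38.6
```

Call:
{"fn": "arm_command", "kwargs": {
  "deltas": [
    {"dx":0.0013,"dy":-0.026,"dz":0,"yaw":0},
    {"dx":0,"dy":0,"dz":-0.03,"yaw":0},
    {"dx":0,"dy":0,"dz":-0.03,"yaw":0},
    {"dx":0,"dy":0,"dz":-0.03,"yaw":0},
    {"dx":0,"dy":0,"dz":-0.03,"yaw":0},
    {"dx":0,"dy":0,"dz":-0.03,"yaw":0},
    {"dx":0,"dy":0,"dz":-0.025,"yaw":0},
    {"dx":0,"dy":0,"dz":-0.015,"yaw":0},
    {"dx":0,"dy":0,"dz":-0.008,"yaw":0},
    {"dx":0,"dy":0,"dz":0,"yaw":0}
  ],
  "gripper": 0.06
}}

```text
t: 31.2
eef_pos: [641.4, -215.7, 22.4]
tcp_rot: [-3.141, -0.0, 1.424]
ft_force: [0.2, 0.1, -0.5]
opening: 0.629
grip_force: 0.0
```

Call:
{"fn": "arm_command", "kwargs": {
  "deltas": [
    {"dx":0,"dy":0,"dz":0,"yaw":0},
    {"dx":0,"dy":0,"dz":0,"yaw":0},
    {"dx":0,"dy":0,"dz":0,"yaw":0},
    {"dx":0,"dy":0,"dz":0,"yaw":0},
    {"dx":0,"dy":0,"dz":0,"yaw":0},
    {"dx":0,"dy":0,"dz":0,"yaw":0},
    {"dx":0,"dy":0,"dz":0,"yaw":0},
    {"dx":0,"dy":0,"dz":0,"yaw":0}
  ],
  "gripper": 0.0
}}

```text
t: 32.0
eef_pos: [641.7, -216.2, 23.2]
tcp_rot: [3.141, 0.0, 1.424]
ft_force: [-0.3, 0.3, 5.8]
opening: 0.33
grip_force: 30.0
```

Call:
{"fn": "arm_command", "kwargs": {
  "deltas": [
    {"dx":0,"dy":0,"dz":0.01,"yaw":0},
    {"dx":0,"dy":0,"dz":0.03,"yaw":0},
    {"dx":0,"dy":0,"dz":0.04,"yaw":0},
    {"dx":-0.0154,"dy":0.0264,"dz":0,"yaw":0},
    {"dx":-0.0154,"dy":0.0264,"dz":0,"yaw":0},
    {"dx":-0.0154,"dy":0.0264,"dz":0,"yaw":0},
    {"dx":-0.0154,"dy":0.0264,"dz":0,"yaw":0},
    {"dx":-0.0154,"dy":0.0264,"dz":0,"yaw":0},
    {"dx":-0.0154,"dy":0.0264,"dz":0,"yaw":0},
    {"dx":-0.0154,"dy":0.0264,"dz":0,"yaw":0},
    {"dx":-0.0154,"dy":0.0264,"dz":0,"yaw":0},
    {"dx":-0.0154,"dy":0.0264,"dz":0,"yaw":0},
    {"dx":-0.0154,"dy":0.0259,"dz":0,"yaw":0},
    {"dx":0,"dy":0,"dz":0,"yaw":0},
    {"dx":0,"dy":0,"dz":-0.025,"yaw":0},
    {"dx":0,"dy":0,"dz":-0.025,"yaw":0},
    {"dx":0,"dy":0,"dz":-0.012,"yaw":0},
    {"dx":0,"dy":0,"dz":-0.006,"yaw":0},
    {"dx":0,"dy":0,"dz":-0.0035,"yaw":0},
    {"dx":0,"dy":0,"dz":0,"yaw":0}
  ]
}}

```text
t: 34.0
eef_pos: [487.9, 47.2, 31.5]
tcp_rot: [3.141, -0.0, 1.424]
ft_force: [0.1, -0.4, -0.6]
opening: 0.331
grip_force: 30.0
```

Call:
{"fn": "arm_command", "kwargs": {
  "deltas": [
    {"dx":0,"dy":0,"dz":0,"yaw":0},
    {"dx":0,"dy":0,"dz":0,"yaw":0},
    {"dx":0,"dy":0,"dz":0,"yaw":0},
    {"dx":0,"dy":0,"dz":0,"yaw":0},
    {"dx":0,"dy":0,"dz":0.02,"yaw":0},
    {"dx":0,"dy":0,"dz":0.03,"yaw":0},
    {"dx":0,"dy":0,"dz":0.03,"yaw":0},
    {"dx":0.0218,"dy":-0.0286,"dz":0.03,"yaw":0},
    {"dx":0.0218,"dy":-0.0286,"dz":0.03,"yaw":0},
    {"dx":0.0218,"dy":-0.0286,"dz":0.03,"yaw":0},
    {"dx":0.0218,"dy":-0.0286,"dz":0.02,"yaw":0},
    {"dx":0.0218,"dy":-0.0286,"dz":0,"yaw":0},
    {"dx":0.0218,"dy":-0.0286,"dz":0,"yaw":0},
    {"dx":0.0218,"dy":-0.0286,"dz":0,"yaw":0},
    {"dx":0,"dy":0,"dz":0,"yaw":0},
    {"dx":0,"dy":0,"dz":0,"yaw":0}
  ],
  "gripper": 0.055
}}

```text
t: 35.6
eef_pos: [639.8, -153.1, 220.6]
tcp_rot: [-3.141, -0.0, 1.423]
ft_force: [-0.8, 1.5, -0.6]
opening: 0.582
grip_force: 0.0
```

```bash
python3 tins.py
```

```text
[ 639.8 -153.1  220.6] [-3.141 -0.     1.423] [-0.8  1.5 -0.6]
wrist [344. 141.] 1251 ctr [ 670.8 -101.4] 15.9 ztop 28.9
wrist [436. 325.] 89 ctr [ 730.8 -271.4] 2.5 ztop 40.0
top [179. 238.] 74 ctr [617.4 257.9] 11.4 ztop 29.6
top [234. 291.] 156 ctr [500.2 126.8] 15.7 ztop 38.0
top [252. 294.] 155 ctr [495.  87.] 15.6 ztop 38.3
top [270. 297.] 157 ctr [488.5  46.8] 15.7 ztop 38.2
```

Call:
{"fn": "arm_command", "kwargs": {
  "deltas": [
    {"dx":0.0155,"dy":0.0257,"dz":0,"yaw":0},
    {"dx":0.0155,"dy":0.0257,"dz":0,"yaw":0},
    {"dx":0,"dy":0,"dz":-0.03,"yaw":0},
    {"dx":0,"dy":0,"dz":-0.03,"yaw":0},
    {"dx":0,"dy":0,"dz":-0.03,"yaw":0},
    {"dx":0,"dy":0,"dz":-0.03,"yaw":0},
    {"dx":0,"dy":0,"dz":-0.03,"yaw":0},
    {"dx":0,"dy":0,"dz":-0.025,"yaw":0},
    {"dx":0,"dy":0,"dz":-0.015,"yaw":0},
    {"dx":0,"dy":0,"dz":-0.008,"yaw":0},
    {"dx":0,"dy":0,"dz":0,"yaw":0}
  ],
  "gripper": 0.06
}}

```text
t: 36.8
eef_pos: [670.9, -101.0, 22.9]
tcp_rot: [-3.141, -0.0, 1.424]
ft_force: [-0.0, 1.1, 0.8]
opening: 0.633
grip_force: 0.0
```

Call:
{"fn": "arm_command", "kwargs": {
  "deltas": [
    {"dx":0,"dy":0,"dz":0,"yaw":0},
    {"dx":0,"dy":0,"dz":0,"yaw":0},
    {"dx":0,"dy":0,"dz":0,"yaw":0},
    {"dx":0,"dy":0,"dz":0,"yaw":0},
    {"dx":0,"dy":0,"dz":0,"yaw":0},
    {"dx":0,"dy":0,"dz":0,"yaw":0},
    {"dx":0,"dy":0,"dz":0,"yaw":0},
    {"dx":0,"dy":0,"dz":0,"yaw":0}
  ],
  "gripper": 0.0
}}

```text
t: 37.6
eef_pos: [671.3, -101.5, 23.7]
tcp_rot: [3.141, 0.0, 1.424]
ft_force: [-1.3, -0.3, 5.1]
opening: 0.331
grip_force: 30.0
```

Call:
{"fn": "arm_command", "kwargs": {
  "deltas": [
    {"dx":0,"dy":0,"dz":0.01,"yaw":0},
    {"dx":0,"dy":0,"dz":0.03,"yaw":0},
    {"dx":0,"dy":0,"dz":0.04,"yaw":0},
    {"dx":-0.0271,"dy":0.0156,"dz":0,"yaw":0},
    {"dx":-0.0271,"dy":0.0156,"dz":0,"yaw":0},
    {"dx":-0.0271,"dy":0.0156,"dz":0,"yaw":0},
    {"dx":-0.0271,"dy":0.0156,"dz":0,"yaw":0},
    {"dx":-0.0271,"dy":0.0156,"dz":0,"yaw":0},
    {"dx":-0.0271,"dy":0.0156,"dz":0,"yaw":0},
    {"dx":-0.0271,"dy":0.0156,"dz":0,"yaw":0},
    {"dx":0,"dy":0,"dz":0,"yaw":0},
    {"dx":0,"dy":0,"dz":-0.025,"yaw":0},
    {"dx":0,"dy":0,"dz":-0.025,"yaw":0},
    {"dx":0,"dy":0,"dz":-0.012,"yaw":0},
    {"dx":0,"dy":0,"dz":-0.006,"yaw":0},
    {"dx":0,"dy":0,"dz":-0.0035,"yaw":0},
    {"dx":0,"dy":0,"dz":0,"yaw":0}
  ]
}}

```text
t: 39.3
eef_pos: [481.8, 7.7, 31.9]
tcp_rot: [3.141, 0.0, 1.424]
ft_force: [-0.2, 0.2, -0.6]
opening: 0.332
grip_force: 30.0
```

Call:
{"fn": "arm_command", "kwargs": {
  "deltas": [
    {"dx":0,"dy":0,"dz":0,"yaw":0},
    {"dx":0,"dy":0,"dz":0,"yaw":0},
    {"dx":0,"dy":0,"dz":0,"yaw":0},
    {"dx":0,"dy":0,"dz":0,"yaw":0},
    {"dx":0,"dy":0,"dz":0.02,"yaw":0},
    {"dx":0,"dy":0,"dz":0.03,"yaw":0},
    {"dx":0,"dy":0,"dz":0.03,"yaw":0},
    {"dx":0.001,"dy":-0.026,"dz":0.03,"yaw":0},
    {"dx":0.001,"dy":-0.026,"dz":0.03,"yaw":0},
    {"dx":0.001,"dy":-0.026,"dz":0.03,"yaw":0},
    {"dx":0.001,"dy":-0.026,"dz":0.02,"yaw":0},
    {"dx":0.001,"dy":-0.026,"dz":0,"yaw":0},
    {"dx":0.001,"dy":-0.026,"dz":0,"yaw":0},
    {"dx":0.001,"dy":-0.026,"dz":0,"yaw":0},
    {"dx":0.001,"dy":-0.026,"dz":0,"yaw":0},
    {"dx":0,"dy":0,"dz":0,"yaw":0},
    {"dx":0,"dy":0,"dz":0,"yaw":0}
  ],
  "gripper": 0.055
}}

```text
t: 41.0
eef_pos: [489.1, -200.2, 221.5]
tcp_rot: [-3.141, -0.0, 1.423]
ft_force: [0.1, 0.7, -0.2]
opening: 0.582
grip_force: 0.0
```

```bash
python3 tins.py; python3 - <<'E'
from h import *
a=grab('wrist','w6.png');w=cloud(a);z=w[...,2];x=w[...,0];y=w[...,1]
h=(z>36)&(z<50)&(abs(x-490)<50)&(abs(y+182)<60); print('handle',h.sum(),rect(w[h])); 
l=(z>10)&(z<20)&(abs(x-490)<100)&(abs(y+182)<130); print('lid',rect(w[l]))
b=grab('top','t6.png');w=cloud(b);z=w[...,2];x=w[...,0];y=w[...,1]
r=(z>44)&(z<58)&(abs(x-490)<100)&(abs(y-67)<125); print('box rim(top)',rect(w[r]))
t=cv2.resize(b['color'][190:340,90:420],None,fx=2.4,fy=2.4,interpolation=cv2.INTER_CUBIC); cv2.imwrite('pics/t6.png',t[:,:,::-1])
E
```

```text
[ 489.1 -200.2  221.5] [-3.141 -0.     1.423] [ 0.1  0.7 -0.2]
wrist [581. 263.] 955 ctr [ 710.7 -281.2] 27.7 ztop 42.3
top [179. 238.] 71 ctr [618.2 258.2] 10.9 ztop 29.5
top [234. 291.] 156 ctr [500.8 126.4] 15.7 ztop 38.5
top [252. 294.] 155 ctr [494.8  87.3] 15.5 ztop 38.7
top [270. 297.] 156 ctr [488.8  47.5] 15.6 ztop 38.7
top [287. 300.] 152 ctr [483.3   7.9] 15.3 ztop 39.2
handle 1758 ([array([ 490.4, -184. ]), array([70.9, 15.6]), np.float64(81.9)], [[477.70001220703125, -218.0], [493.1000061035156, -220.1999969482422], [503.1000061035156, -150.0], [487.70001220703125, -147.8000030517578]])
lid ([array([ 490.2, -184.1]), array([190.9, 136.6]), np.float64(81.7)], [[408.79998779296875, -268.70001220703125], [544.0, -288.3999938964844], [571.5, -99.5], [436.3999938964844, -79.80000305175781]])
box rim(top) ([array([491.1,  68.1]), array([194.7, 135.1]), np.float64(81.5)], [[410.0, -18.200000762939453], [543.5999755859375, -38.099998474121094], [572.2999877929688, 154.39999389648438], [438.6000061035156, 174.3000030517578]])
```

View pics/t6.png

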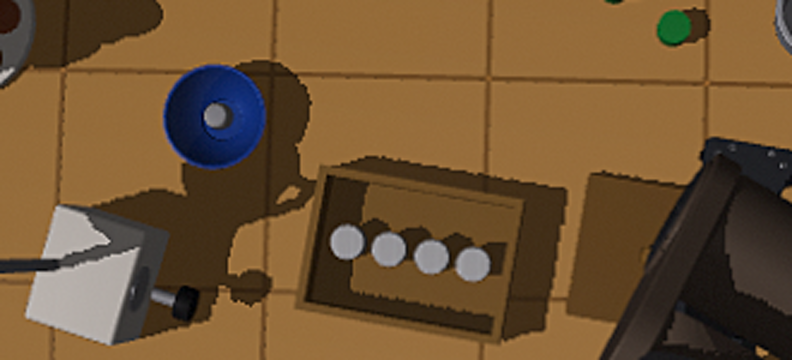

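The crop shows four tins side by side in the box at (347,242) to (472,264), the cap in the bowl at (216,115), the knob still out at (184,303), and the lid on the counter at (620,250), partly behind the arm. I'll put the lid back by reversing the exact shift.

Call:
{"fn": "arm_command", "kwargs": {
  "deltas": [
    {"dx":0.0009,"dy":0.0178,"dz":0,"yaw":0},
    {"dx":0,"dy":0,"dz":-0.03,"yaw":0},
    {"dx":0,"dy":0,"dz":-0.03,"yaw":0},
    {"dx":0,"dy":0,"dz":-0.03,"yaw":0},
    {"dx":0,"dy":0,"dz":-0.03,"yaw":0},
    {"dx":0,"dy":0,"dz":-0.025,"yaw":0},
    {"dx":0,"dy":0,"dz":-0.02,"yaw":0},
    {"dx":0,"dy":0,"dz":-0.0125,"yaw":0},
    {"dx":0,"dy":0,"dz":-0.006,"yaw":0},
    {"dx":0,"dy":0,"dz":0,"yaw":0}
  ],
  "gripper": 0.06
}}

```text
t: 42.2
eef_pos: [490.3, -182.1, 38.0]
tcp_rot: [-3.141, -0.0, 1.424]
ft_force: [0.6, -0.3, -0.2]
opening: 0.633
grip_force: 0.0
```

Call:
{"fn": "arm_command", "kwargs": {
  "deltas": [
    {"dx":0,"dy":0,"dz":0,"yaw":0},
    {"dx":0,"dy":0,"dz":0,"yaw":0},
    {"dx":0,"dy":0,"dz":0,"yaw":0},
    {"dx":0,"dy":0,"dz":0,"yaw":0},
    {"dx":0,"dy":0,"dz":0,"yaw":0},
    {"dx":0,"dy":0,"dz":0,"yaw":0},
    {"dx":0,"dy":0,"dz":0,"yaw":0},
    {"dx":0,"dy":0,"dz":0,"yaw":0},
    {"dx":0,"dy":0,"dz":0,"yaw":0},
    {"dx":0,"dy":0,"dz":0,"yaw":0},
    {"dx":0,"dy":0,"dz":0,"yaw":0}
  ],
  "gripper": 0.0
}}

```text
t: 43.3
eef_pos: [490.3, -182.4, 38.2]
tcp_rot: [3.141, 0.0, 1.424]
ft_force: [-0.7, -0.4, 3.6]
opening: 0.168
grip_force: 30.0
```

Call:
{"fn": "arm_command", "kwargs": {
  "deltas": [
    {"dx":0,"dy":0,"dz":0.01,"yaw":0},
    {"dx":0,"dy":0,"dz":0.025,"yaw":0},
    {"dx":0,"dy":0,"dz":0.03,"yaw":0},
    {"dx":0,"dy":0,"dz":0.03,"yaw":0},
    {"dx":0,"dy":0,"dz":0.025,"yaw":0},
    {"dx":0,"dy":0.015,"dz":0,"yaw":0},
    {"dx":0,"dy":0.025,"dz":0,"yaw":0},
    {"dx":0,"dy":0.03,"dz":0,"yaw":0},
    {"dx":0,"dy":0.03,"dz":0,"yaw":0},
    {"dx":0,"dy":0.03,"dz":0,"yaw":0},
    {"dx":0,"dy":0.03,"dz":0,"yaw":0},
    {"dx":0,"dy":0.03,"dz":0,"yaw":0},
    {"dx":0,"dy":0.03,"dz":0,"yaw":0},
    {"dx":0,"dy":0.02,"dz":0,"yaw":0},
    {"dx":-0.0004,"dy":0.01,"dz":0,"yaw":0},
    {"dx":0,"dy":0,"dz":-0.02,"yaw":0},
    {"dx":0,"dy":0,"dz":-0.025,"yaw":0},
    {"dx":0,"dy":0,"dz":-0.015,"yaw":0},
    {"dx":0,"dy":0,"dz":0,"yaw":0},
    {"dx":0,"dy":0,"dz":0,"yaw":0}
  ]
}}

```text
t: 45.3
eef_pos: [489.7, 67.5, 98.1]
tcp_rot: [-3.141, 0.0, 1.424]
ft_force: [0.6, -0.2, -3.3]
opening: 0.165
grip_force: 30.0
```

Call:
{"fn": "arm_command", "kwargs": {
  "deltas": [
    {"dx":0,"dy":0,"dz":-0.005,"yaw":0},
    {"dx":0,"dy":0,"dz":-0.005,"yaw":0},
    {"dx":0,"dy":0,"dz":-0.004,"yaw":0},
    {"dx":0,"dy":0,"dz":-0.002,"yaw":0},
    {"dx":0,"dy":0,"dz":-0.001,"yaw":0},
    {"dx":0,"dy":0,"dz":0,"yaw":0}
  ]
}}

```text
t: 45.9
eef_pos: [489.8, 67.6, 82.2]
tcp_rot: [3.141, -0.0, 1.424]
ft_force: [-4.7, -0.8, 15.2]
opening: 0.167
grip_force: 30.0
```

Call:
{"fn": "arm_command", "kwargs": {
  "deltas": [
    {"dx":0,"dy":0,"dz":0,"yaw":0},
    {"dx":0,"dy":0,"dz":0,"yaw":0},
    {"dx":0,"dy":0,"dz":0,"yaw":0},
    {"dx":0,"dy":0,"dz":0,"yaw":0},
    {"dx":0,"dy":0,"dz":0,"yaw":0},
    {"dx":0,"dy":0,"dz":0.02,"yaw":0},
    {"dx":0,"dy":0,"dz":0.03,"yaw":0},
    {"dx":0,"dy":0,"dz":0.03,"yaw":0},
    {"dx":0,"dy":0,"dz":0.03,"yaw":0},
    {"dx":0,"dy":0,"dz":0.03,"yaw":0},
    {"dx":0,"dy":0.02,"dz":0,"yaw":0},
    {"dx":0,"dy":0.02,"dz":0,"yaw":0},
    {"dx":0,"dy":0.02,"dz":0,"yaw":0},
    {"dx":0,"dy":0,"dz":0,"yaw":0}
  ],
  "gripper": 0.06
}}

```text
t: 47.3
eef_pos: [489.7, 129.0, 221.1]
tcp_rot: [3.141, -0.0, 1.426]
ft_force: [-0.4, -0.0, -0.1]
opening: 0.63
grip_force: 0.0
```

```bash
cat > lid.py <<'E'
from h import *
s=state(); print(s['eef_pos'].round(1),s['ft_force'].round(1))
for n in ('wrist','top'):
    a=grab(n,'f_%s.png'%n);w=cloud(a);z=w[...,2];x=w[...,0];y=w[...,1]
    r=(z>44)&(z<72)&(abs(x-490)<100)&(abs(y-67)<125)
    th=np.radians(-8.5); u=(x-490.3)*np.cos(th)+(y-67.1)*np.sin(th); v=-(x-490.3)*np.sin(th)+(y-67.1)*np.cos(th)
    p=r&(abs(u)<62)&(abs(v)<90)&(z>50)
    A=np.c_[u[p],v[p],np.ones(p.sum())]; k=np.linalg.lstsq(A,z[p],rcond=None)[0]
    print(n,p.sum(),'lid rect',rect(w[r])[0],'plane slope mm over 136/192:',k[0]*136,k[1]*192,'z',k[2])
    h=(z>78)&(z<96)&(abs(u)<30)&(abs(v)<50); print(' handle',h.sum(),rect(w[h])[0],np.median(z[h]) if h.any() else '')
    ax=np.array([.259,.966]); la=np.array([.966,-.259]); q=w[...,:2]
    P=w[(z>66)&(z<76)&(abs(q@la-353.5)<20)&(q@ax>350)&(q@ax<412)]
    if len(P): print(' knob axial',np.percentile(P[:,:2]@ax,[2,50,98]).round(1),len(P))
E
python3 lid.py
```

```text
[489.7 129.  221.1] [-0.4 -0.  -0.1]
wrist 23493 lid rect [array([490.3,  66.8]), array([192.2, 136.4]), np.float64(81.5)] plane slope mm over 136/192: -0.12214439851719006 -0.12152594881274581 z 58.20293029628393
 handle 1794 [array([490.8,  69. ]), array([64.5, 15.9]), np.float64(81.6)] 87.8637593286573
 knob axial [367.2 374.8 382.7] 1184
top 3469 lid rect [array([489.4,  53.4]), array([165.4, 134.8]), np.float64(81.7)] plane slope mm over 136/192: -0.2653994842734827 0.29501297085609934 z 57.24941411964046
 handle 246 [array([490.4,  67. ]), array([70.2, 16.2]), np.float64(81.6)] 86.8656173050465
```

The lid is flat (slope under 0.3 mm), its top is at z 58, and it is squarely on the box. The knob is still out at axial 375. I'll push it home now.

Call:
{"fn": "arm_command", "kwargs": {
  "deltas": [
    {"dx":-0.0102,"dy":0.0284,"dz":0,"yaw":-7.2},
    {"dx":-0.0102,"dy":0.0284,"dz":0,"yaw":0},
    {"dx":-0.0102,"dy":0.0284,"dz":0,"yaw":0},
    {"dx":-0.0102,"dy":0.0284,"dz":0,"yaw":0},
    {"dx":-0.0102,"dy":0.0284,"dz":0,"yaw":0},
    {"dx":0,"dy":0,"dz":0,"yaw":0},
    {"dx":0,"dy":0,"dz":-0.03,"yaw":0},
    {"dx":0,"dy":0,"dz":-0.03,"yaw":0},
    {"dx":0,"dy":0,"dz":-0.03,"yaw":0},
    {"dx":0,"dy":0,"dz":-0.03,"yaw":0},
    {"dx":0,"dy":0,"dz":-0.025,"yaw":0},
    {"dx":0,"dy":0,"dz":-0.012,"yaw":0},
    {"dx":0,"dy":0,"dz":-0.0055,"yaw":0},
    {"dx":0,"dy":0,"dz":0,"yaw":0}
  ]
}}

```text
t: 48.8
eef_pos: [439.2, 269.2, 58.7]
tcp_rot: [-3.141, 0.0, 1.298]
ft_force: [0.4, 0.7, -0.3]
opening: 0.629
grip_force: 0.0
```

Call:
{"fn": "arm_command", "kwargs": {
  "deltas": [
    {"dx":0,"dy":0,"dz":0,"yaw":0},
    {"dx":0,"dy":0,"dz":0,"yaw":0},
    {"dx":0,"dy":0,"dz":0,"yaw":0},
    {"dx":0,"dy":0,"dz":0,"yaw":0},
    {"dx":0,"dy":0,"dz":0,"yaw":0},
    {"dx":0,"dy":0,"dz":0,"yaw":0},
    {"dx":0,"dy":0,"dz":0,"yaw":0},
    {"dx":0,"dy":0,"dz":0,"yaw":0}
  ],
  "gripper": 0.0
}}

```text
t: 49.6
eef_pos: [438.1, 269.8, 59.0]
tcp_rot: [-3.141, 0.0, 1.298]
ft_force: [-5.2, 2.4, 4.8]
opening: 0.328
grip_force: 30.0
```

Push 21 mm along (+0.259, +0.966).

Call:
{"fn": "arm_command", "kwargs": {
  "deltas": [
    {"dx":0.001,"dy":0.004,"dz":0,"yaw":0},
    {"dx":0.001,"dy":0.004,"dz":0,"yaw":0},
    {"dx":0.001,"dy":0.004,"dz":0,"yaw":0},
    {"dx":0.001,"dy":0.004,"dz":0,"yaw":0},
    {"dx":0.001,"dy":0.004,"dz":0,"yaw":0},
    {"dx":0.0003,"dy":0.001,"dz":0,"yaw":0},
    {"dx":0,"dy":0,"dz":0,"yaw":0}
  ]
}}

```text
t: 50.3
eef_pos: [443.2, 289.7, 58.9]
tcp_rot: [-3.14, 0.003, 1.299]
ft_force: [-5.7, -8.7, 8.7]
opening: 0.333
grip_force: 30.0
```

Call:
{"fn": "arm_command", "kwargs": {
  "deltas": [
    {"dx":0,"dy":0,"dz":0,"yaw":0},
    {"dx":0,"dy":0,"dz":0,"yaw":0},
    {"dx":0,"dy":0,"dz":0,"yaw":0},
    {"dx":0,"dy":0,"dz":0,"yaw":0},
    {"dx":0,"dy":0,"dz":0.02,"yaw":0},
    {"dx":0,"dy":0,"dz":0.03,"yaw":0},
    {"dx":0,"dy":0,"dz":0.03,"yaw":0},
    {"dx":0,"dy":0,"dz":0.03,"yaw":0},
    {"dx":0,"dy":0,"dz":0.03,"yaw":0},
    {"dx":0,"dy":-0.025,"dz":0.02,"yaw":0},
    {"dx":0,"dy":-0.025,"dz":0,"yaw":0},
    {"dx":0,"dy":-0.025,"dz":0,"yaw":0},
    {"dx":0,"dy":-0.025,"dz":0,"yaw":0},
    {"dx":0,"dy":0,"dz":0,"yaw":0},
    {"dx":0,"dy":0,"dz":0,"yaw":0}
  ],
  "gripper": 0.06
}}

```text
t: 51.8
eef_pos: [444.4, 190.5, 218.8]
tcp_rot: [3.141, -0.0, 1.297]
ft_force: [0.3, 0.2, -0.4]
opening: 0.632
grip_force: 0.0
```

```bash
python3 lid.py
```

```text
[444.4 190.5 218.8] [ 0.3  0.2 -0.4]
wrist 15191 lid rect [array([491.7,  74.8]), array([176.9, 136.2]), np.float64(81.6)] plane slope mm over 136/192: -0.1411245876130086 -0.049318257178100566 z 58.14280986328968
 handle 43 [array([479.1,  37.5]), array([ 3.5, 10.9]), np.float64(3.4)] 86.03988578725944
 knob axial [387.7 395.3 402.6] 1009
top 4341 lid rect [array([491.3,  67.7]), array([194.4, 135.1]), np.float64(81.7)] plane slope mm over 136/192: -0.28473834877284043 0.35264777909019074 z 57.22019716798846
 handle 244 [array([490.4,  67. ]), array([70.1, 16. ]), np.float64(81.7)] 86.50181193204571
```

View pics/f_wrist.png

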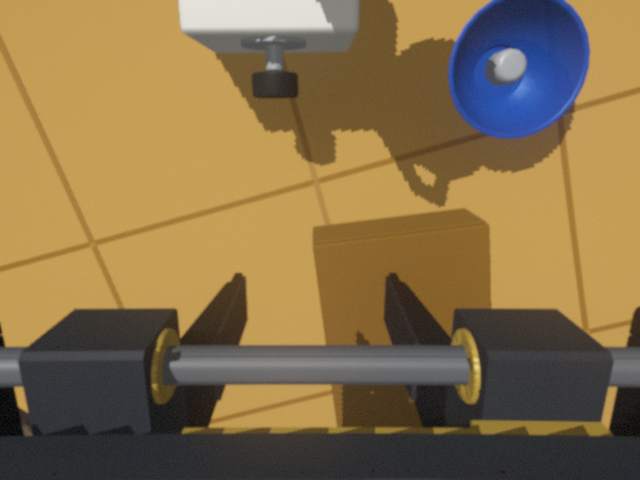

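View pics/f_top.png

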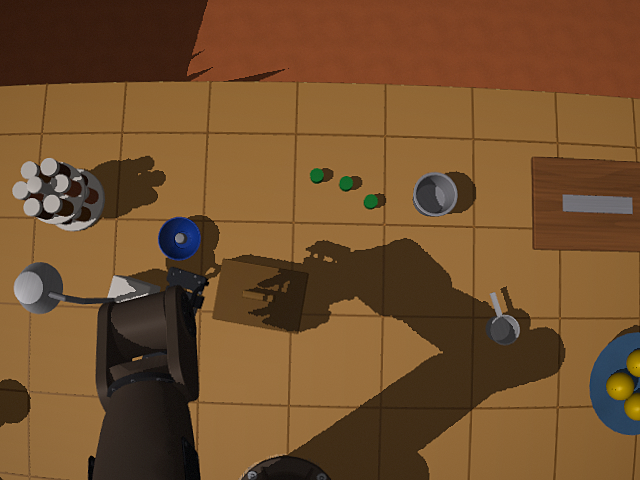

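The wrist view shows the knob back in at (275,84), having moved 20.5 mm to the head's first position, and the cap in the bowl at (507,66). The top view shows the lid closed at (262,296), no steel tins left on the counter, and the green tins, mortar (435,194) and cup (503,328) where they were.

```bash
python3 -c "
from cell import job_done
print(job_done())"
```

```text
the job is handed in; nothing more can be done
None
```

The job is handed in at about 52 s: the lamp went on first, the cap is in the bowl, all four steel tins are in the box, the lid sits flat, and the knob was pushed home last, with the mortar, cup and green tins where they were; the hand-in returned no verdict.

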